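# True the loose stop bar with a set-up square

### The arm

A 6-joint arm with a two-finger parallel gripper is mounted at the origin on the work surface. World frame = base frame: x ahead of the robot, y to its left, z up, the work surface at z = 0. Lengths are in m, angles in rad, forces in N, time in s.
With the tool pointing down it reaches from about 0.375 to 0.975 m from the base axis. Payload 3.8 kg.
Tool frame: the origin (TCP) lies midway between the tips of the shut fingers; the grasp point (between the pads) lies 19 mm behind it; z points along the fingers, y is the direction in which the jaws open and shut (so a half turn about z gives the same grasp; the last joint's range is limited). The gripper opens to 88 mm and grips with 3 to 60 N. Pads are 18 mm wide; open, the fingers measure 123 mm over their backs; the gripper's body (75 mm by 187 mm) begins 45 mm behind the grasp point.
Start: joints at [1.222, 0.264, 1.604, -0, 1.274, -0.037], TCP at [0.207, 0.642, 0.239] pointing down, gripper open.
Joint ranges: [-2.63, 2.63], [-0.94, 2.18], [0.31, 2.57], [-1.31, 4.45], [0, 2.66], [-2.55, 2.55]. Speed limits (rad/s): [2.57, 2.57, 3.14, 3.14, 3.14, 3.14].

### API

Orientations are given as a unit quaternion [x, y, z, w].
In Python, from workcell import state, grab_frame, camera_model, close_job gives the robot as it stands.
- The arm moves only by the tool drive_tool, never from a script. Its arguments are lists of equal length, an entry for each row: "fingers": the finger opening in mm, from 0 to 88.1; "translation": the shift along the tool's x, y, z in units of 40 mm (1.0 is 40 mm), a list of three; "turn": the turn about the tool's z in units of 5 degrees (1.0 is 5 degrees). A call has 1 to 12 rows; each row shifts and turns the commanded pose from where the row before left it, along the tool's axes as they then stand; what a row does not reach is not made up. A row lasts 1/10 s, in which the tool goes at most 50 mm and 8.59 degrees, less where a joint would pass 70% of its speed; a pose out of reach is approached as far as the arm can. A call is refused whole if a number of a shift passes 1 or a number of a turn 1, either way. A call with a gripper value outside its range is refused whole. The fingers move at their own pace and stop on an object; "squeeze" is the grip in N (left out, the last holds). Time passes only in rows, so rows that do not move let the fingers close. It gives the time, the measured TCP pose, the force and the opening at its end, in the units of the state.
- state(): the state, without advancing time (a new reading comes with each control period).
- grab_frame(name): name is "side" or "top"; returns the picture (480x640x3 uint8, red, green, blue); there is no depth.
- camera_model(name): a dict with "fov_y" (degrees; the focal length in pixels is half the picture's height over the tangent of half this angle, whatever the lens; pixels are square), "cx", "cy" (the principal point, pixels), "R" (3x3) and "t" (3): a world point X has camera coordinates R X + t. Camera axes: x right, y down, z forward; pixel columns grow to the right and rows downward; lengths in m; the calibration is good to about 2 mm. A picture is of the moment at which its call begins. camera_model takes no time and is no camera call.
- close_job(): hands the job in, once; it reports no verdict.
The state is a dict: "clock": time; "joint_pos": joint angles; "qvel": joint speeds; "joint_efforts": joint torques, N m; "position": TCP position; "tcp_rot": TCP orientation; "contact_force": force on the tool from outside, world axes, zero at the start; "wrist_torque": the same for the moment, N m; "finger_gap": finger opening in m.
Only numpy, scipy, OpenCV 4.12 (cv2) and the standard library are available. Lean on these libraries where they do the work, as an engineer would, in place of code of your own. Each camera call takes 0.05 s, during which the arm holds its last target. There are 200 camera calls.

### The job

Pull open the top drawer of the red tool chest, take out the blue L-shaped set-up square and use it to true the loosened brass stop bar on the fixture plate: with the square lying flat on the plate, press its outer corner into the corner between the dark back rail and the bar until one outer face lies flush on the rail and the other flush along the bar, the bar thereby being pushed back out to stand square to the rail. Finish while still gripping the square and pressing it against both rail and bar, so that the bar stays held square for clamping. Leave the micrometer, wrench and magnifier alone.

Things in the scene. Friction and masses are not known exactly. Their poses are not given: they have to be found in the camera images.
- drawer (a joint): slide of the chest's top drawer, m: 0 shut, 0.20 at its stop; starts ajar at 0.034 to 0.050; it grows as the drawer comes out along the chest's own -x axis (towards the robot). Light friction of about 2 N; it stays where it is left. The square comes fully into the open at about 0.16.
- drawer_handle (a point): middle of the top drawer's round aluminium bar handle: 11 mm thick, 120 mm long along y, its middle 42 mm from the drawer front. Moves with the drawer; x points into the chest, -x is the opening direction, z up. It stands 125 mm above the table; the chest's roof behind it 155 mm.
- drawer_mat (a point): point on top of the ridged grey mat on the drawer's floor, midway across the drawer and 65 mm behind the inner side of its front; moves with the drawer, axes as the handle's, 88 mm above the table. The drawer box is 258 mm (x) by 306 mm (y) inside, its rim 44 mm above the mat; the red drawer front stands 58 mm above the mat.
- square_corner (a point): sharp outer corner (really relieved by 6 mm) of the blue aluminium set-up square, half-way up its 36 mm height. Frame: z up; the cross leg's outer face is the plane x = 0, looks to +x, and that leg runs from here along +y; the long leg's outer face is the plane y = 0, looks to -y, and that leg runs along -x. Both legs 90 mm long, 16 mm wide.
- square_grip (a point): point in the square's cross leg, half-way up: 40 mm from the outer corner along the leg (square frame: -8, +40, 0 mm from square_corner). A gripper that closes along the square's x axis takes the 16 mm wide leg here; held in its upper half the fingers clear the rail. Its centre of mass lies 27 mm from each outer face: grip firmly, or it sags.
- nest_corner (a point): corner of the fixture on the plate's top face (20 mm above the table). Frame: z up; the rail's working face is the plane x = 0 (rail at +x, along y); the squared bar's working face is the plane y = 0 (bar at -y, along -x). Clear plate: 150 mm to +y, 180 mm to -x. When home, the square's corner is right above it and its axes agree with these.
- back_rail: fixed dark steel rail screwed to the plate, 12 mm high, 30 mm wide, 190 mm long along y; origin at the middle of the foot of its working face; axes as nest_corner. Rail, bar, plate and square are ground smooth and lightly oiled: they slide easily on each other.
- stop_bar: brass stop bar, 12 mm high, 25 mm wide, 150 mm long along its x axis; origin at the foot of its pivot, 12.5 mm behind its working face (its +y face), 18 mm from its end at the rail. z up. A low screw head at the pivot stands 3 mm above the bar, and another at its outer end 4 mm.
- stop_swing (a joint): swing of the stop bar about its pivot screw, rad: 0 = square to the rail, positive = its outer (-x) end swung in over the plate to +y. The pivot lies 22 mm from the rail's face and 12.5 mm behind the bar's face. Starts swung in by 0.05 to 0.11; stiff friction of about 0.2 N m, stays where it is pushed; range -0.14 to 0.14.
- square: the whole blue square, an L lying flat in the drawer, about 0.2 kg; the 90 by 90 mm outline is open inside the L but for a 7 mm fillet in the inner corner. Origin at the middle of that outline, on the underside; the outer corner lies at +45, -45 mm; axes as square_corner.
- micrometer: black digital micrometer with slate-grey display, lying flat on the mat, leave alone: about 140 mm along x (50 mm to -x, 88 mm to +x of the origin), 60 mm along y, 19 mm high; origin on the mat.
- magnifier: small grey lit magnifier housing with a white rocker switch on its side, 46 by 72 by 28 mm, standing on the table beside the fixture plate, behind the stop bar (-y side); leave alone. Origin in the middle of its underside.
- wrench: yellow resin thimble wrench, 75 mm long along x, 25 mm wide, 6 mm high, in the middle of the drawer, leave alone; origin in the middle of its underside.
- square_cross_end (a point): outer edge of the cross leg's free end, half-way up: 90 mm from square_corner along +y, on that leg's outer face.
- square_long_end (a point): outer edge of the long leg's free end, half-way up: 90 mm from square_corner along -x, on that leg's outer face.

How it is judged:
On the way, in this order (a step that is already met when the one before it is completed fails the run):
1. the top drawer is pulled open by at least 120 mm (value of joint drawer above 0.12 m), for 0.2 s.
2. the square is held in the gripper, lifted clear over the drawer's rim (height (world z) of square_corner above 0.15 m and contact force between the fingers and square above 1 N), for 0.2 s.
At the end, for the whole second after the job is handed in: Gripper holds the square (over 2 N), pressing rail and bar with over 1 N each; bar within 0.02 rad of square to the rail; both ends of both outer faces within 2.5 mm of where the rail's and the squared bar's faces lie; square flat to 0.04 rad and down on the plate to 3.5 mm, at rest (contact force between the fingers and square above 2 N and contact force between square and back_rail above 1 N and contact force between square and stop_bar above 1 N and value of joint stop_swing between -0.02 and 0.02 rad and angle between square_corner's own z axis and vertical below 0.04 rad and x of square_corner in the frame of nest_corner between -0.0025 and 0.0025 m and y of square_corner in the frame of nest_corner between -0.0025 and 0.0025 m and x of square_cross_end in the frame of nest_corner between -0.0025 and 0.0025 m and y of square_long_end in the frame of nest_corner between -0.0025 and 0.0025 m and z of square_corner in the frame of nest_corner below 0.0215 m and linear speed of square below 0.01 m/s); the arm keeps its last pose, push and grip.
It fails at once if the robot pushes the micrometer, wrench or magnifier (over 3 N) (contact force between any of the arm, the fingers and micrometer above 3 N or contact force between any of the arm, the fingers and magnifier above 3 N or contact force between any of the arm, the fingers and wrench above 3 N).
It fails at once if one of them is upset, lifted or bumped with the square (over 3 N) (angle between any of micrometer, magnifier's own z axis and vertical above 0.5 rad or height (world z) of any of wrench, micrometer, magnifier above 0.12 m or contact force between square and micrometer above 3 N or contact force between square and wrench above 3 N or contact force between square and magnifier above 3 N).
It also fails if it takes over 58 s, if anything falls off the work surface, if the arm or the gripper's body presses on something with over 40 N, if the wrist force passes 120 N, or if a joint passes its speed limit or range.

## Working session

There is one attempt and no reset: what is moved stays moved. The work goes in short steps, Python scripts to look and compute and a tool call to move; the robot and the scene stay as the last step left them, time stands still between calls to the robot, and variables do not carry over. Pictures are saved under pics/ and viewed, about 8 in all and at most 12, crops included, and the job is handed in when it is done.

Besides the shell and the picture viewer there is one more tool, called after "Call:" as name(argument=value, ...) on one line, values as JSON. drive_tool: Moves the arm, as the interface text tells. Its arguments: {"type":"object","properties":{"fingers":{"type":"array"},"translation":{"type":"array"},"turn":{"type":"array"},"squeeze":{"type":"number"}},"required":["fingers","translation","turn"]}

```bash
mkdir -p pics
python3 - <<'E'
from workcell import *
import cv2
s=state();print(s)
for n in("side","top"):
    m=camera_model(n);print(n,m)
    cv2.imwrite(f"pics/{n}0.png",grab_frame(n)[:,:,::-1])
E
```

```text
{'clock': 0.0, 'joint_pos': array([ 1.22209316e+00,  2.64745874e-01,  1.60533962e+00, -1.96726124e-05,
        1.27369055e+00, -3.69006008e-02]), 'qvel': array([ 0.00219013, -0.00014497, -0.00049561,  0.00045032,  0.00075252,
       -0.00084628]), 'joint_efforts': array([ 7.56626541e-04, -5.02107596e+01, -3.56876922e+01,  7.27047329e-02,
        2.94682500e-02, -1.43196658e-04]), 'position': array([0.20684401, 0.64179782, 0.23741147]), 'tcp_rot': array([ 1.55267569e-01,  9.87871849e-01, -1.07326978e-03, -1.99951458e-04]), 'contact_force': array([-0.4873669 , -0.57880431, -0.35495234]), 'wrist_torque': array([0.005777  , 0.00331532, 0.01346176]), 'finger_gap': 0.0882410112547224}
side {'fov_y': 52.93004129003049, 'cx': 311.9212248776022, 'cy': 244.47556095613967, 'R': array([[-0.95533621, -0.29545508,  0.00624684],
       [-0.20122135,  0.63486521, -0.74595987],
       [ 0.21643173, -0.71389947, -0.6659616 ]]), 't': array([0.57095282, 0.21591636, 0.84519521])}
top {'fov_y': 50.17032641227369, 'cx': 315.1500361083607, 'cy': 243.54666579681873, 'R': array([[-0.01041937, -0.99985956,  0.01312616],
       [-0.98597803,  0.00808655, -0.16667914],
       [ 0.16654958, -0.0146788 , -0.98592382]]), 't': array([-0.02454892,  0.6050422 ,  1.25395946])}
```

View pics/top0.png

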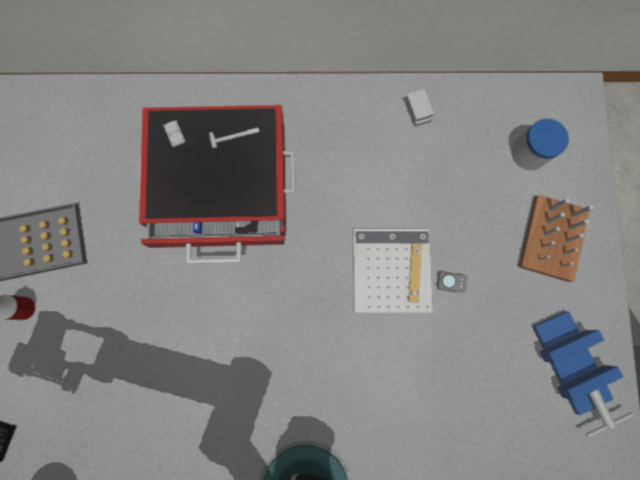

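View pics/side0.png

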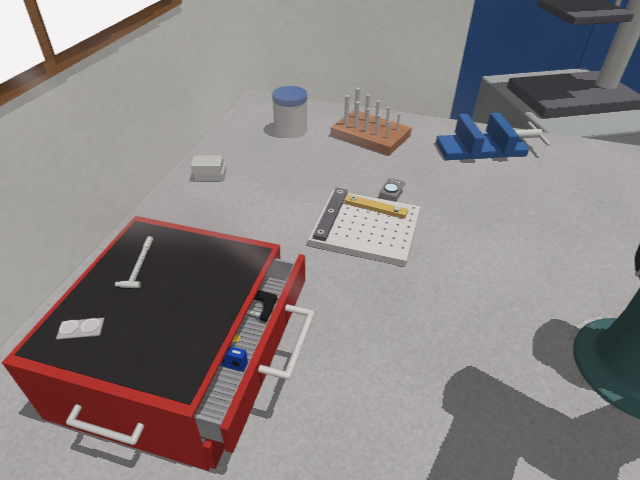

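```bash
cat > h.py <<'E'
import numpy as np, cv2
from workcell import *
from scipy.spatial.transform import Rotation as Ro
def ray(n,u,v):
    m=camera_model(n);f=240/np.tan(np.radians(m["fov_y"]/2));R=np.array(m["R"]);t=np.array(m["t"])
    d=R.T@[(u-m["cx"])/f,(v-m["cy"])/f,1];return -R.T@t,d/np.linalg.norm(d)
def onz(n,u,v,z):
    c,d=ray(n,u,v);return c+d*(z-c[2])/d[2]
def tri(a,b):
    (c1,d1),(c2,d2)=ray("top",*a),ray("side",*b)
    s=np.linalg.lstsq(np.c_[d1,-d2],c2-c1,rcond=None)[0]
    p,q=c1+s[0]*d1,c2+s[1]*d2;return (p+q)/2,np.linalg.norm(p-q)
def proj(n,X):
    m=camera_model(n);f=240/np.tan(np.radians(m["fov_y"]/2));p=np.array(m["R"])@X+m["t"]
    return np.array([m["cx"]+f*p[0]/p[2],m["cy"]+f*p[1]/p[2]])
def totool(target,yaw=None):
    # shift in the tool frame in units of 40 mm; yaw: wanted world angle of tool y axis (deg)
    s=state();r=Ro.from_quat(s["tcp_rot"]);d=r.inv().apply(np.array(target)-s["position"])
    y=r.as_matrix()[:,1];a=np.degrees(np.arctan2(y[1],y[0]));return (d/.04).round(2),a,s
E
python3 - <<'E'
from h import *
np.set_printoptions(precision=4,suppress=True)
for a,b in(((188,261),(287,374)),((239,261),(311,314))):print(tri(a,b),onz("top",*a,.125))
print("front top",onz("top",142,243,.146),onz("top",285,240,.146))
print("roof",onz("top",144,221,.155),onz("top",284,219,.155),onz("top",146,108,.155),onz("top",281,106,.155))
for p in((355,230),(430,230),(432,312),(355,313)):print("plate",onz("top",*p,.02))
print("rail face",onz("top",356,243,.032),onz("top",429,243,.032))
print("bar face",onz("top",412,245,.032),onz("top",408,301,.032))
print(totool([0,0,0])[1])
t=cv2.cvtColor(grab_frame("top"),cv2.COLOR_RGB2BGR)
A=cv2.resize(t[222:322,345:475],None,fx=6,fy=6,interpolation=cv2.INTER_CUBIC)
cv2.imwrite("pics/fix.png",A)
E
```

```text
(array([0.5518, 0.2732, 0.1265]), np.float64(0.001392330036435842)) [0.5527 0.2736 0.125 ]
(array([0.5524, 0.1532, 0.121 ]), np.float64(0.0004243935741947498)) [0.5516 0.1526 0.125 ]
front top [0.5934 0.3776 0.146 ] [0.5978 0.0422 0.146 ]
roof [0.6442 0.3724 0.155 ] [0.6465 0.0442 0.155 ] [0.9257 0.3802 0.155 ] [0.9294 0.0514 0.155 ]
plate [ 0.6452 -0.1355  0.02  ]
plate [ 0.6436 -0.3326  0.02  ]
plate [ 0.4301 -0.3275  0.02  ]
plate [ 0.4295 -0.1304  0.02  ]
rail face [ 0.6086 -0.1361  0.032 ] [ 0.607  -0.3255  0.032 ]
bar face [ 0.6021 -0.2811  0.032 ] [ 0.458  -0.2648  0.032 ]
72.13806052243305
```

View pics/fix.png

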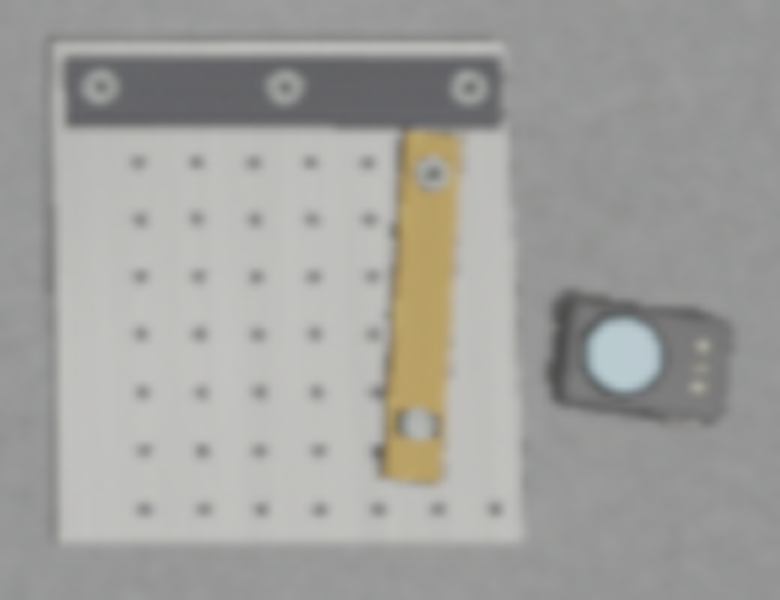

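Run:
```python
from h import *
np.set_printoptions(precision=4,suppress=True)
P=lambda x,y,z:onz("top",345+(x-2.5)/6,222+(y-2.5)/6,z)
a,b=P(99,88,.033),P(469,88,.033);print(a,b,(a+b)/2)
d=(a-b)[:2];print("rail yaw of y axis-90",np.degrees(np.arctan2(d[1],d[0]))-90)
print("plate left edge",P(56,42,.02),P(58,543,.02),"right",P(506,42,.02),P(523,543,.02))
# holes columns
h=[P(138,163,.02),P(145,510,.02),P(368,163,.02),P(378,510,.02),P(495,510,.02)]
for q in h:print(q)
for i,j in((0,1),(2,3)):
    d=(h[i]-h[j])[:2];print("col yaw",np.degrees(np.arctan2(d[1],d[0])))
d=(h[1]-h[4])[:2];print("row",np.degrees(np.arctan2(d[1],d[0]))-90)
print("piv",P(432,173,.035),"outer",P(417,424,.036),"rail face",P(70,126.5,.032),P(498,128,.032))
c,f=P(432,173,.035),P(417,424,.036);d=(c-f)[:2];print("bar yaw",np.degrees(np.arctan2(d[1],d[0])))
print("magn",P(565,292,.028),P(555,405,.028),P(732,320,.028))
```

```text
[ 0.626  -0.1496  0.033 ] [ 0.6247 -0.3098  0.033 ] [ 0.6254 -0.2297  0.033 ]
rail yaw of y axis-90 -0.4588676728220946
plate left edge [ 0.649  -0.1327  0.02  ] [ 0.4319 -0.1286  0.02  ] right [ 0.6474 -0.33    0.02  ] [ 0.4299 -0.3269  0.02  ]
[ 0.5951 -0.1671  0.02  ]
[ 0.4454 -0.166   0.02  ]
[ 0.5943 -0.2672  0.02  ]
[ 0.4445 -0.2655  0.02  ]
[ 0.444  -0.3156  0.02  ]
col yaw -0.43197394461402877
col yaw -0.6572052180506337
row -0.5630789656734976
piv [ 0.5874 -0.2917  0.035 ] outer [ 0.4798 -0.2805  0.036 ] rail face [ 0.6094 -0.1368  0.032 ] [ 0.6073 -0.3218  0.032 ]
bar yaw -5.974065349410507
magn [ 0.5363 -0.3482  0.028 ] [ 0.4879 -0.3415  0.028 ] [ 0.5236 -0.4195  0.028 ]
```

Call:
drive_tool(fingers=[88, 88, 88, 88, 88, 88], translation=[[0, 0, 0], [0, 0, 0], [0, 0, 0], [0, 0, 0], [0, 0, 0], [0, 0, 0]], turn=[1, 1, 1, 0.5, 0, 0])

```text
clock: 0.75
position: [0.207, 0.6423, 0.2384]
tcp_rot: [0.303, 0.953, -0.0, -0.0]
contact_force: [0.7, -0.1, -0.6]
finger_gap: 0.0883
```

Call:
drive_tool(fingers=[88, 88, 60, 40, 32, 32, 32, 32, 32, 32, 32], translation=[[0, 0, 0], [0, 0, 0], [0, 0, 0], [0, 0, 0], [0, 0, 0], [0, 0, 0], [0, 0, 0], [0, 0, 0], [0, 0, 0], [0, 0, 0], [0, 0, 0]], turn=[1, 1, 1, 1, 1, 1, 1, 1, 1, 1, 0.75])

```text
clock: 1.85
position: [0.207, 0.6424, 0.2385]
tcp_rot: [0.702, 0.712, -0.0, 0.0]
contact_force: [0.7, 0.1, -0.1]
finger_gap: 0.0325
```

Call:
drive_tool(fingers=[32, 32, 32, 32, 32, 32, 32, 32, 32, 32, 32, 32], translation=[[-0.9, 0.7, 0], [-0.9, 0.72, 0], [-0.9, 0.72, 0], [-0.9, 0.72, 0], [-0.9, 0.72, 0], [-0.9, 0.72, 0], [-0.9, 0.72, 0], [-0.9, 0.72, 0], [-0.9, 0.72, 0], [-0.9, 0.72, 0], [-0.9, 0.72, 0], [-0.8, 0.7, 0]], turn=[0, 0, 0, 0, 0, 0, 0, 0, 0, 0, 0, 0])

```text
clock: 3.05
position: [0.5586, 0.2179, 0.2389]
tcp_rot: [0.701, 0.713, 0.0, 0.0]
contact_force: [0.1, 0.4, -0.4]
finger_gap: 0.0321
```

Run:
```python
from h import *
print(totool([.552,.213,.106]))
```

```text
(array([-0.12, -0.17,  3.32]), np.float64(0.9112066003941872), {'clock': 3.05, 'joint_pos': array([ 3.30390292e-01,  1.22294394e-01,  1.77113253e+00, -1.13516329e-04,
        1.24785238e+00,  3.14522747e-01]), 'qvel': array([-0.66423981,  0.26555519, -0.29494117,  0.00604594,  0.02364709,
       -0.65842287]), 'joint_efforts': array([  2.31708862, -44.23609257, -33.93675685,  -0.09492447,
         0.14842641,   0.63968148]), 'position': array([0.55863995, 0.21787669, 0.23885351]), 'tcp_rot': array([7.01461720e-01, 7.12707112e-01, 1.16148481e-04, 1.18130849e-04]), 'contact_force': array([ 0.14083438,  0.37358406, -0.35483411]), 'wrist_torque': array([-0.06558741,  0.04316637, -0.01380238]), 'finger_gap': 0.03210295822587404})
```

Call:
drive_tool(fingers=[32, 32, 32, 32, 32, 32, 12, 0, 0, 0], translation=[[-0.15, -0.15, 0], [0, 0, 0.7], [0, 0, 0.9], [0, 0, 0.9], [0, 0, 0.8], [0, 0, 0], [0, 0, 0], [0, 0, 0], [0, 0, 0], [0, 0, 0]], turn=[0, 0, 0, 0, 0, 0, 0, 0, 0, 0], squeeze=15)

```text
clock: 4.05
position: [0.5533, 0.2145, 0.1093]
tcp_rot: [0.702, 0.713, 0.002, 0.001]
contact_force: [-1.4, 0.7, 6.1]
finger_gap: 0.0102
```

Call:
drive_tool(fingers=[0, 0, 0, 0, 0, 0, 0, 0, 0], translation=[[0, -0.3, 0], [0, -0.5, 0], [0, -0.5, 0], [0, -0.5, 0], [0, -0.5, 0], [0, -0.5, 0], [0, -0.5, 0], [0, -0.3, 0], [0, 0, 0]], turn=[0, 0, 0, 0, 0, 0, 0, 0, 0])

```text
clock: 4.95
position: [0.4075, 0.2121, 0.1092]
tcp_rot: [0.701, 0.713, 0.002, 0.0]
contact_force: [-0.8, -1.8, 7.7]
finger_gap: 0.0107
```

Call:
drive_tool(fingers=[35, 35, 35, 35, 60, 88, 88, 88, 88, 88, 88], translation=[[0, 0, 0], [0, 0, 0], [0, 0, -0.5], [0, 0, -1], [0, 0, -1], [-0.7, 0, -0.9], [-1, 0, 0], [-1, 0, 0], [-1, 0, 0], [-1, 0, 0], [0, 0, 0]], turn=[0, 0, 0, 0, 0, 0, 0, 0, 0, 0, 0])

```text
clock: 6.05
position: [0.4103, 0.0197, 0.2424]
tcp_rot: [0.704, 0.71, -0.001, 0.0]
contact_force: [-0.1, 1.6, -0.8]
finger_gap: 0.0874
```

Run:
```python
from h import *
t=grab_frame("top")[:,:,::-1];s=grab_frame("side")[:,:,::-1]
cv2.imwrite("pics/t1.png",t);cv2.imwrite("pics/s1.png",s)
A=cv2.resize(t[195:345,130:300],(680,600),interpolation=cv2.INTER_CUBIC)
cv2.imwrite("pics/t1c.png",A)
B=cv2.resize(s[255:455,180:430],(750,600),interpolation=cv2.INTER_CUBIC)
cv2.imwrite("pics/s1c.png",B)
```

```text
(no output)
```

View pics/t1c.png

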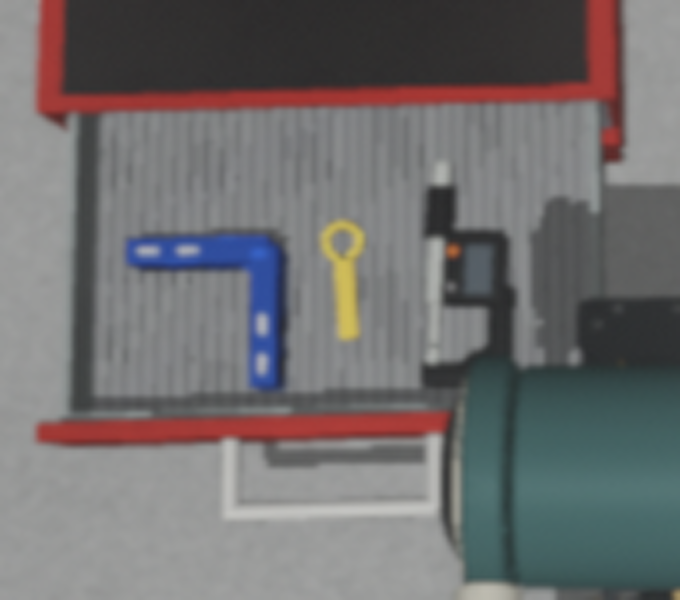

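View pics/s1c.png

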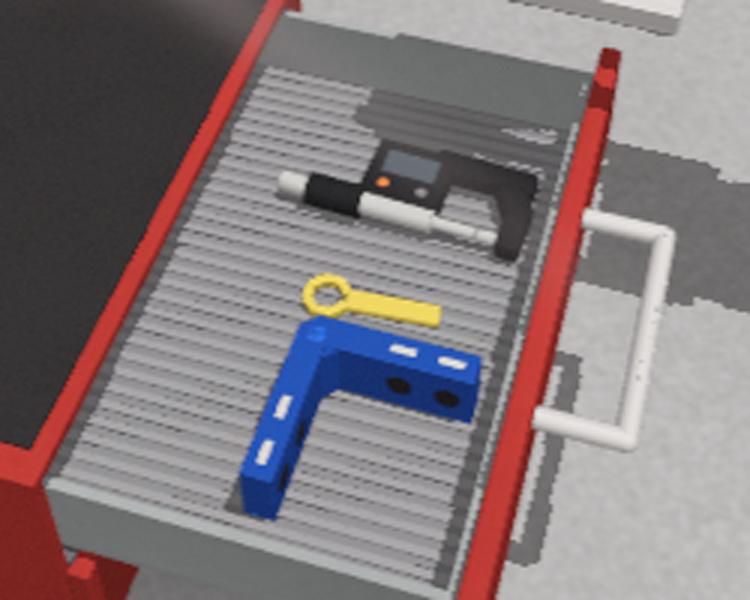

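```bash
cat >> h.py <<'E'
from scipy.optimize import minimize
def fitsq(imgs,p0,views=("top","side"),fixz=None):
    boxes=[((-.016,0),(0,.09)),((-.09,0),(0,.016))]
    ms=[]
    for n in views:
        h=cv2.cvtColor(imgs[n],cv2.COLOR_BGR2HSV);m=cv2.inRange(h,(105,120,40),(130,255,255))
        u,v=proj(n,np.array([p0[0],p0[1],p0[2]]));roi=np.zeros_like(m);cv2.circle(roi,(int(u),int(v)),75,255,-1)
        ms.append(cv2.resize((m&roi),None,fx=4,fy=4,interpolation=cv2.INTER_LINEAR)>127)
    def ren(n,p):
        im=np.zeros((1920,2560),np.uint8);c,s=np.cos(p[3]),np.sin(p[3])
        for (x,y) in boxes:
            pts=[]
            for a in x:
                for b in y:
                    for z in(-.018,.018):
                        pts.append((proj(n,np.array([p[0]+c*a-s*b,p[1]+s*a+c*b,p[2]+z]))+.5)*4-.5)
            cv2.fillConvexPoly(im,cv2.convexHull(np.array(pts).round().astype(np.int32)),1)
        return im>0
    def cost(q):
        p=np.array(p0)+np.array(q)*[.004,.004,.004,.04]
        if fixz is not None:p[2]=fixz
        return sum((ren(n,p)^m).sum()/m.sum() for n,m in zip(views,ms))
    r=minimize(cost,np.zeros(4),method="Nelder-Mead",options=dict(initial_simplex=np.vstack([np.zeros(4),1.5*np.eye(4)]),maxiter=150))
    p=np.array(p0)+r.x*[.004,.004,.004,.04];return p,r.fun
E
python3 - <<'E'
from h import *
np.set_printoptions(precision=4,suppress=True)
im={"top":cv2.imread("pics/t1.png"),"side":cv2.imread("pics/s1.png")}
c=onz("top",130+278/4,195+236/4,.124);print(c)
p0=[c[0],c[1],.106,.03]
for v in(("top","side"),("top",),("side",)):
    print(v,fitsq(im,p0,v,None if len(v)==2 else .106))
p,_=fitsq(im,p0)
c,s=np.cos(p[3]),np.sin(p[3]);g=[p[0]-.008*c-.04*s,p[1]-.008*s+.04*c,p[2]];print("grip",g,totool(g)[:2],state()["joint_pos"])
E
```

```text
[0.5694 0.247  0.124 ]Traceback (most recent call last):
  File "<stdin>", line 7, in <module>
  File "h.py", line 42, in fitsq
    r=minimize(cost,np.zeros(4),method="Nelder-Mead",options=dict(initial_simplex=np.vstack([np.zeros(4),1.5*np.eye(4)]),maxiter=150))
    res = _minimize_neldermead(fun, x0, args, callback, bounds=bounds,
                               **options)
    fxcc = func(xcc)
    fx = function(np.copy(x), *(wrapper_args + args))
  File "h.py", line 41, in cost
    return sum((ren(n,p)^m).sum()/m.sum() for n,m in zip(views,ms))
  File "h.py", line 41, in <genexpr>
    return sum((ren(n,p)^m).sum()/m.sum() for n,m in zip(views,ms))
                ~~~^^^^^
  File "h.py", line 35, in ren
    pts.append((proj(n,np.array([p[0]+c*a-s*b,p[1]+s*a+c*b,p[2]+z]))+.5)*4-.5)
                ~~~~^^^^^^^^^^^^^^^^^^^^^^^^^^^^^^^^^^^^^^^^^^^^^^^^
  File "h.py", line 14, in proj
    m=camera_model(n);f=240/np.tan(np.radians(m["fov_y"]/2));p=np.array(m["R"])@X+m["t"]
ValueError: time passes only in moves, steps and waits
```

```bash
sed -i 's/^from workcell import \*/from workcell import *\nimport functools, workcell\ncamera_model=functools.cache(workcell.camera_model)/' h.py
python3 - <<'E'
from h import *
np.set_printoptions(precision=4,suppress=True)
im={"top":cv2.imread("pics/t1.png"),"side":cv2.imread("pics/s1.png")}
c=onz("top",130+278/4,195+236/4,.124);print(c)
p0=[c[0],c[1],.106,.03]
for v in(("top","side"),("top",),("side",)):
    print(v,fitsq(im,p0,v,None if len(v)==2 else .106))
p,_=fitsq(im,p0)
c,s=np.cos(p[3]),np.sin(p[3]);g=[p[0]-.008*c-.04*s,p[1]-.008*s+.04*c,p[2]];print("grip",g,totool(g)[:2],state()["joint_pos"])
E
```

```text
[0.5694 0.247  0.124 ]
('top', 'side') (array([0.5706, 0.2497, 0.1062, 0.0199]), np.float64(0.7968815238835444))
('top',) (array([0.5717, 0.2491, 0.1093, 0.0041]), np.float64(0.580394500896593))
('side',) (array([0.5698, 0.2495, 0.108 , 0.0232]), np.float64(0.1619705051772827))
grip [np.float64(0.5617680790027404), np.float64(0.28957810560969066), np.float64(0.10619015230530249)] (array([6.62, 3.87, 3.41]), np.float64(0.7032896689138401)) [-0.0053 -0.2596  2.1217  0.0006  1.2801 -0.0177]
```

Run:
```python
from h import *
im=cv2.imread("pics/t1.png")
h=cv2.cvtColor(im,cv2.COLOR_BGR2HSV)
print(h[257:259,160:204:4].tolist());print(h[255:295:5,192:204:2].tolist())
m=cv2.inRange(h,(105,120,40),(130,255,255));n,l,s,c=cv2.connectedComponentsWithStats(m);print(s[s[:,4]>5])
```

```text
[[[115, 21, 132], [113, 65, 168], [113, 36, 177], [112, 172, 157], [114, 20, 179], [113, 138, 159], [112, 178, 156], [112, 177, 157], [112, 179, 168], [112, 180, 170], [115, 84, 88]], [[115, 21, 132], [113, 89, 163], [112, 62, 173], [112, 173, 158], [113, 52, 171], [112, 154, 159], [112, 177, 157], [112, 175, 157], [112, 179, 172], [111, 180, 177], [114, 111, 85]]]
[[[112, 178, 155], [112, 178, 156], [113, 169, 142], [114, 95, 94], [114, 15, 85], [100, 6, 127]], [[112, 177, 153], [112, 178, 163], [112, 179, 160], [112, 175, 143], [114, 129, 83], [111, 22, 115]], [[115, 84, 140], [112, 176, 158], [112, 177, 157], [112, 172, 138], [114, 113, 79], [112, 23, 120]], [[114, 88, 139], [112, 175, 157], [112, 175, 157], [112, 171, 136], [114, 109, 77], [109, 24, 118]], [[114, 89, 138], [115, 46, 173], [113, 47, 174], [113, 167, 136], [114, 84, 61], [111, 16, 111]], [[114, 97, 137], [112, 173, 158], [112, 172, 160], [112, 170, 141], [114, 92, 78], [107, 14, 128]], [[113, 102, 148], [115, 46, 173], [113, 50, 174], [112, 165, 139], [112, 61, 63], [107, 14, 125]], [[112, 101, 146], [112, 169, 154], [112, 170, 153], [112, 168, 132], [113, 86, 77], [109, 17, 122]]]
[[     0      0    640    480 302215]
 [   528    119     40     39   1205]
 [   162    254     39     38    418]
 [   536    313     41     31    794]
 [   549    331     54     51   1488]
 [   568    367     54     47   1080]]
```

```bash
sed -i 's/(105,120,40),(130,255,255))/(105,75,40),(130,255,255));m=cv2.morphologyEx(m,cv2.MORPH_CLOSE,np.ones((5,5)))/' h.py
python3 - <<'E'
from h import *
np.set_printoptions(precision=4,suppress=True)
im={"top":cv2.imread("pics/t1.png"),"side":cv2.imread("pics/s1.png")}
p0=[.5705,.2495,.106,.03]
for v in(("top","side"),("top",),("side",)):
    p,f=fitsq(im,p0,v,None if len(v)==2 else .106);print(v,p,f)
    c,s=np.cos(p[3]),np.sin(p[3]);g=[p[0]-.008*c-.04*s,p[1]-.008*s+.04*c,p[2]];print("grip",g,totool(g)[:2])
E
```

```text
('top', 'side') [0.5706 0.2497 0.1065 0.0201] 0.2572634539003791
grip [np.float64(0.5618015973107523), np.float64(0.28950785529381184), np.float64(0.10654852622175985)] (array([6.61, 3.87, 3.4 ]), np.float64(0.7032896689138401))
('top',) [0.573  0.2504 0.1082 0.0132] 0.1378299120234604
grip [np.float64(0.5644384158280282), np.float64(0.29031981880102187), np.float64(0.10817243421167791)] (array([6.63, 3.93, 3.36]), np.float64(0.7032896689138401))
('side',) [0.5697 0.2489 0.1048 0.0207] 0.04792862771586176
grip [np.float64(0.560865561115196), np.float64(0.2887228632875115), np.float64(0.10476529455359503)] (array([6.6 , 3.84, 3.44]), np.float64(0.7032896689138401))
```

Call:
drive_tool(fingers=[88, 88, 60, 40, 40, 40, 40, 40, 40], translation=[[0.9, 0.5, 0], [0.95, 0.55, 0], [0.95, 0.55, 0], [0.95, 0.55, 0], [0.95, 0.55, 0], [0.95, 0.55, 0], [0.95, 0.55, 0], [0, 0.07, 0], [0, 0, 0]], turn=[-0.09, 0, 0, 0, 0, 0, 0, 0, 0])

```text
clock: 7.05
position: [0.5586, 0.2932, 0.2414]
tcp_rot: [0.698, 0.717, -0.001, -0.0]
contact_force: [-1.3, 0.2, -1.3]
finger_gap: 0.04
```

Run:
```python
from h import *
print(totool([.562,.2895,.1045])[:2],state()["position"],state()["finger_gap"])
```

```text
(array([-0.09,  0.09,  3.42]), np.float64(1.546175915151057)) [0.55862116 0.2931776  0.24141703] 0.04002239127340627
```

Call:
drive_tool(fingers=[40, 40, 40, 40, 40, 40, 40, 40], translation=[[-0.09, 0.09, 0.2], [0, 0, 0.7], [0, 0, 0.8], [0, 0, 0.8], [0, 0, 0.5], [0, 0, 0.2], [0, 0, 0], [0, 0, 0]], turn=[0.08, 0, 0, 0, 0, 0, 0, 0])

```text
clock: 7.85
position: [0.5638, 0.2871, 0.1159]
tcp_rot: [0.702, 0.713, 0.001, 0.0]
contact_force: [0.6, -0.6, 0.6]
finger_gap: 0.0403
```

Run:
```python
from h import *
print(totool([.562,.2895,.1045])[:2],state()["position"],state()["contact_force"])
B=cv2.resize(grab_frame("side")[255:455,180:430,::-1],(750,600),interpolation=cv2.INTER_CUBIC)
cv2.imwrite("pics/s2c.png",B)
```

```text
(array([ 0.06, -0.05,  0.29]), np.float64(0.894520649157499)) [0.56383018 0.28714126 0.11593245] [ 0.6128371  -0.59946745  0.60067176]
```

View pics/s2c.png

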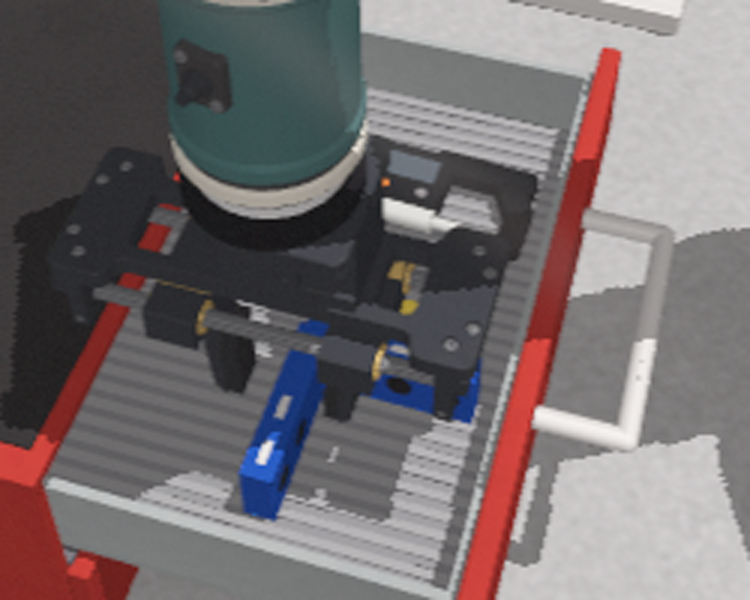

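Call:
drive_tool(fingers=[40, 40, 20, 0, 0, 0, 0], translation=[[0.05, -0.05, 0.28], [0, 0, 0], [0, 0, 0], [0, 0, 0], [0, 0, 0], [0, 0, 0], [0, 0, 0]], turn=[-0.05, 0, 0, 0, 0, 0, 0], squeeze=55)

```text
clock: 8.6
position: [0.5614, 0.2895, 0.1038]
tcp_rot: [0.7, 0.714, 0.0, 0.0]
contact_force: [0.2, 1.0, 1.0]
finger_gap: 0.015
```

Call:
drive_tool(fingers=[0, 0, 0, 0, 0, 0, 0, 0], translation=[[0, 0, -0.2], [0, 0, -0.5], [0, 0, -0.7], [0, 0, -0.7], [0, 0, -0.7], [0, 0, -0.5], [0, 0, 0], [0, 0, 0]], turn=[0, 0, 0, 0, 0, 0, 0, 0])

```text
clock: 9.4
position: [0.5611, 0.2893, 0.2354]
tcp_rot: [0.7, 0.714, 0.0, 0.0]
contact_force: [-0.5, 1.3, -1.8]
finger_gap: 0.0157
```

Run:
```python
from h import *
np.set_printoptions(precision=4,suppress=True)
im={n:grab_frame(n)[:,:,::-1].copy() for n in("top","side")}
s=state();print(s["position"],s["finger_gap"],s["contact_force"],s["wrist_torque"])
B=cv2.resize(im["side"][215:415,180:430],(750,600),interpolation=cv2.INTER_CUBIC)
cv2.imwrite("pics/s3c.png",B)
# nest target: corner at (.6085,-.279), yaw -.5deg; grip offset
y=np.radians(-.5);c,si=np.cos(y),np.sin(y)
g=[.6085-.008*c-.04*si,-.279-.008*si+.04*c,.036];print("home grip",g,totool(g)[:2])
```

```text
[0.5601 0.2888 0.2334] 0.015758449333340026 [ 0.5955 -0.2903 -2.3898] [-0.0889  0.0383  0.0189]
home grip [np.float64(0.6008493660354216), np.float64(-0.23893171079344616), 0.036] (array([-13.21,   0.76,   4.95]), np.float64(1.182788059401896))
```

View pics/s3c.png

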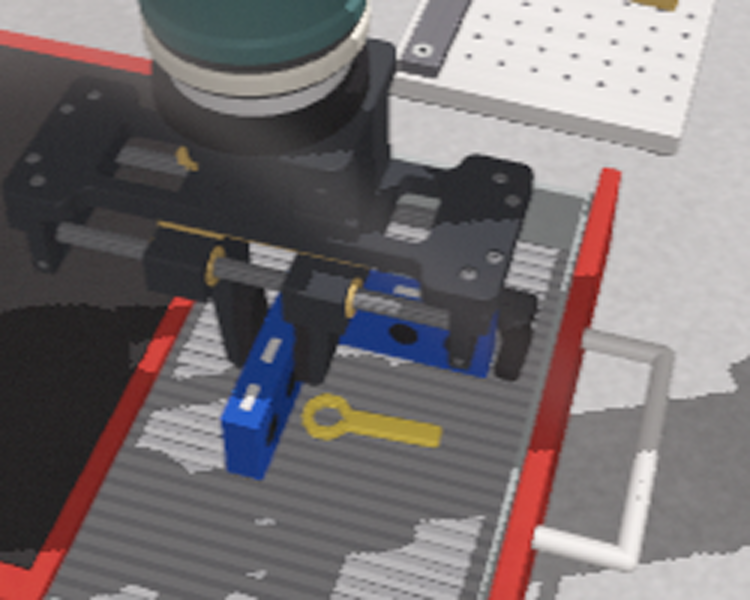

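Call:
drive_tool(fingers=[0, 0, 0, 0, 0, 0, 0, 0, 0, 0, 0, 0], translation=[[-0.3, 0, 0], [-0.7, 0, 0], [-0.95, 0.05, 0], [-0.95, 0.05, 0], [-0.95, 0.05, 0], [-0.95, 0.05, 0], [-0.95, 0.05, 0], [-0.95, 0.05, 0], [-0.95, 0.05, 0], [-0.95, 0.05, 0], [-0.95, 0.05, 0], [-0.95, 0.05, 0]], turn=[0.34, 0, 0, 0, 0, 0, 0, 0, 0, 0, 0, 0])

```text
clock: 10.7
position: [0.5764, -0.1329, 0.2341]
tcp_rot: [0.711, 0.703, -0.001, -0.001]
contact_force: [0.1, -0.5, -1.9]
finger_gap: 0.0153
```

Call:
drive_tool(fingers=[0, 0, 0, 0, 0, 0, 0], translation=[[-0.8, 0.1, 0], [-0.6, 0.1, 0.1], [-0.3, 0, 0.4], [0, 0, 0.5], [0, 0, 0.5], [0, 0, 0.5], [0, 0, 0.3]], turn=[0, 0, 0, 0, 0, 0, 0])

```text
clock: 11.4
position: [0.5826, -0.1978, 0.1395]
tcp_rot: [0.71, 0.704, -0.001, -0.003]
contact_force: [-0.6, 1.0, -2.1]
finger_gap: 0.0154
```

Call:
drive_tool(fingers=[0, 0, 0], translation=[[0, 0, 0], [0, 0, 0], [0, 0, 0]], turn=[0, 0, 0])

```text
clock: 11.7
position: [0.5859, -0.199, 0.1447]
tcp_rot: [0.71, 0.704, 0.0, 0.001]
contact_force: [0.0, -0.0, -2.8]
finger_gap: 0.0155
```

Run:
```python
from h import *
np.set_printoptions(precision=4,suppress=True)
im={n:grab_frame(n)[:,:,::-1].copy() for n in("top","side")}
s=state();print(s["position"],s["finger_gap"],s["contact_force"],s["wrist_torque"])
print(totool([.586,-.219,.045])[:2])
B=cv2.resize(im["side"][120:280,290:490],(750,600),interpolation=cv2.INTER_CUBIC)
cv2.imwrite("pics/s4c.png",B);cv2.imwrite("pics/t4.png",im["top"])
```

```text
[ 0.5861 -0.1991  0.145 ] 0.015586419693588609 [-0.6636 -0.7863 -2.0969] [-0.0661  0.0173  0.0053]
(array([-0.49, -0.  ,  2.5 ]), np.float64(-0.5098308448456548))
```

View pics/s4c.png

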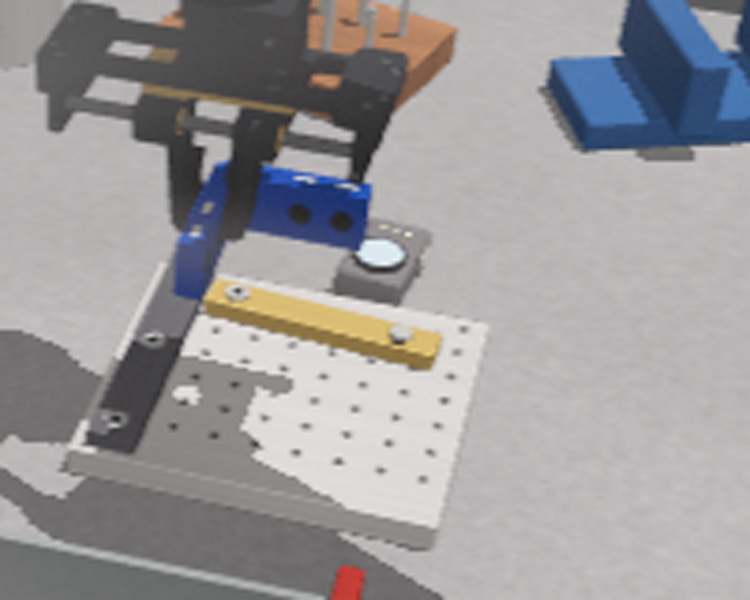

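Call:
drive_tool(fingers=[0, 0, 0, 0, 0, 0, 0], translation=[[-0.4, 0, 0.3], [0, 0, 0.6], [0, 0, 0.6], [0, 0, 0.5], [0, 0, 0.3], [0, 0, 0.1], [0, 0, 0]], turn=[0, 0, 0, 0, 0, 0, 0])

```text
clock: 12.5
position: [0.5848, -0.2152, 0.0471]
tcp_rot: [0.71, 0.704, -0.0, -0.0]
contact_force: [0.5, 0.1, -2.5]
finger_gap: 0.0151
```

Call:
drive_tool(fingers=[0, 0, 0], translation=[[0, 0, 0.1], [0, 0, 0], [0, 0, 0]], turn=[0, 0, 0])

```text
clock: 12.8
position: [0.5856, -0.2151, 0.0443]
tcp_rot: [0.71, 0.704, 0.0, 0.001]
contact_force: [0.7, 0.3, -2.1]
finger_gap: 0.0157
```

Call:
drive_tool(fingers=[0, 0, 0], translation=[[0, 0, 0.15], [0, 0, 0], [0, 0, 0]], turn=[0, 0, 0])

```text
clock: 13.1
position: [0.5848, -0.2147, 0.0372]
tcp_rot: [0.71, 0.704, -0.0, -0.0]
contact_force: [-0.4, 0.6, -2.7]
finger_gap: 0.0156
```

Call:
drive_tool(fingers=[0, 0, 0], translation=[[0, 0, 0.06], [0, 0, 0], [0, 0, 0]], turn=[0, 0, 0])

```text
clock: 13.4
position: [0.5857, -0.2151, 0.0358]
tcp_rot: [0.71, 0.704, 0.0, 0.001]
contact_force: [0.8, 0.2, 1.5]
finger_gap: 0.0156
```

Call:
drive_tool(fingers=[0, 0, 0, 0, 0], translation=[[0, 0.15, 0], [0, 0.13, 0], [0, 0.03, 0], [0, 0, 0], [0, 0, 0]], turn=[0, 0, 0, 0, 0])

```text
clock: 13.9
position: [0.5986, -0.2152, 0.0358]
tcp_rot: [0.71, 0.704, 0.001, 0.001]
contact_force: [1.3, -0.1, 4.9]
finger_gap: 0.0153
```

Call:
drive_tool(fingers=[0, 0, 0], translation=[[0, 0.04, 0], [0, 0.03, 0], [0, 0, 0]], turn=[0, 0, 0])

```text
clock: 14.2
position: [0.6003, -0.2152, 0.0357]
tcp_rot: [0.71, 0.704, -0.0, 0.0]
contact_force: [-0.9, 1.3, 6.1]
finger_gap: 0.0154
```

Call:
drive_tool(fingers=[0, 0, 0], translation=[[0, 0.04, 0], [0, 0.02, 0], [0, 0, 0]], turn=[0, 0, 0])

```text
clock: 14.5
position: [0.6012, -0.2152, 0.0357]
tcp_rot: [0.71, 0.704, -0.001, -0.001]
contact_force: [-6.6, -0.6, 11.3]
finger_gap: 0.0158
```

Call:
drive_tool(fingers=[0, 0, 0], translation=[[0, 0.03, 0], [0, 0.0, 0], [0, 0, 0]], turn=[0, 0, 0])

```text
clock: 14.8
position: [0.6012, -0.2152, 0.0357]
tcp_rot: [0.71, 0.704, -0.002, -0.002]
contact_force: [-8.8, -0.3, 12.7]
finger_gap: 0.016
```

Run:
```python
from h import *
np.set_printoptions(precision=4,suppress=True)
s=state();print(s["position"],s["contact_force"],s["wrist_torque"],totool([0,0,0])[1])
```

```text
[ 0.6012 -0.2152  0.0357] [-8.7644 -0.302  12.6621] [-0.1182  1.4385  0.1038] -0.4849890307837957
```

Call:
drive_tool(fingers=[0, 0, 0, 0, 0, 0], translation=[[-0.1, 0, 0], [-0.12, 0, 0], [-0.12, 0, 0], [-0.08, 0, 0], [0, 0, 0], [0, 0, 0]], turn=[0, 0, 0, 0, 0, 0])

```text
clock: 15.4
position: [0.601, -0.231, 0.0357]
tcp_rot: [0.71, 0.704, -0.001, -0.003]
contact_force: [-8.4, 2.2, 13.4]
finger_gap: 0.0151
```

Call:
drive_tool(fingers=[0, 0, 0, 0], translation=[[-0.06, 0, 0], [-0.04, 0, 0], [0, 0, 0], [0, 0, 0]], turn=[0, 0, 0, 0])

```text
clock: 15.8
position: [0.601, -0.2338, 0.0357]
tcp_rot: [0.71, 0.704, -0.001, -0.003]
contact_force: [-8.8, 6.3, 15.9]
finger_gap: 0.0155
```

Run:
```python
from h import *
np.set_printoptions(precision=4,suppress=True)
s=state();print(s["position"],s["contact_force"],s["wrist_torque"],totool([0,0,0])[1])
```

```text
[ 0.601  -0.2338  0.0357] [-8.759   6.3037 15.8989] [0.8971 1.3983 0.0224] -0.5166117746582346
```

Call:
drive_tool(fingers=[0, 0, 0, 0], translation=[[-0.05, 0, 0], [-0.05, 0, 0], [0, 0, 0], [0, 0, 0]], turn=[0, 0, 0, 0])

```text
clock: 16.2
position: [0.6009, -0.2374, 0.0357]
tcp_rot: [0.71, 0.704, -0.001, -0.004]
contact_force: [-9.3, 7.9, 16.3]
finger_gap: 0.0156
```

Call:
drive_tool(fingers=[0, 0, 0, 0], translation=[[-0.03, 0, 0], [-0.02, 0, 0], [0, 0, 0], [0, 0, 0]], turn=[0, 0, 0, 0])

```text
clock: 16.6
position: [0.6009, -0.2392, 0.0357]
tcp_rot: [0.71, 0.704, -0.001, -0.004]
contact_force: [-8.4, 8.3, 15.5]
finger_gap: 0.0153
```

Run:
```python
from h import *
np.set_printoptions(precision=4,suppress=True)
s=state();print(s["position"],s["contact_force"],s["wrist_torque"],totool([0,0,0])[1])
```

```text
[ 0.6009 -0.2392  0.0357] [-8.4157  8.2613 15.5497] [1.1041 1.424  0.0753] -0.5145336252201732
```

Call:
drive_tool(fingers=[0, 0, 0], translation=[[-0.03, 0, 0], [0, 0, 0], [0, 0, 0]], turn=[0, 0, 0])

```text
clock: 16.9
position: [0.6009, -0.2395, 0.0357]
tcp_rot: [0.71, 0.704, -0.0, -0.004]
contact_force: [-8.9, 10.9, 16.6]
finger_gap: 0.0155
```

Call:
drive_tool(fingers=[0, 0, 0], translation=[[-0.03, 0, 0], [0, 0, 0], [0, 0, 0]], turn=[0, 0, 0])

```text
clock: 17.2
position: [0.6009, -0.2395, 0.0357]
tcp_rot: [0.71, 0.704, 0.0, -0.005]
contact_force: [-7.9, 14.8, 16.6]
finger_gap: 0.0153
```

Run:
```python
from h import *
np.set_printoptions(precision=4,suppress=True)
s=state();print(s["position"],s["contact_force"],s["wrist_torque"],totool([0,0,0])[1])
t=grab_frame("top")[:,:,::-1]
cv2.imwrite("pics/t5.png",t)
cv2.imwrite("pics/t5c.png",cv2.resize(t[222:322,345:475],None,fx=6,fy=6,interpolation=cv2.INTER_CUBIC))
s=grab_frame("side")[:,:,::-1];cv2.imwrite("pics/s5.png",s)
```

```text
[ 0.6009 -0.2395  0.0357] [-7.944  14.7657 16.6047] [ 2.0855  1.3605 -0.0306] -0.5379544288951094
```

Run:
```python
from h import *
a=cv2.imread("pics/t5c.png");s=cv2.imread("pics/s5.png")
b=cv2.resize(s[165:275,300:440],(0,0),fx=5.5,fy=5.5,interpolation=cv2.INTER_CUBIC)
cv2.imwrite("pics/s5c.png",b)
```

```text
(no output)
```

View pics/t5c.png

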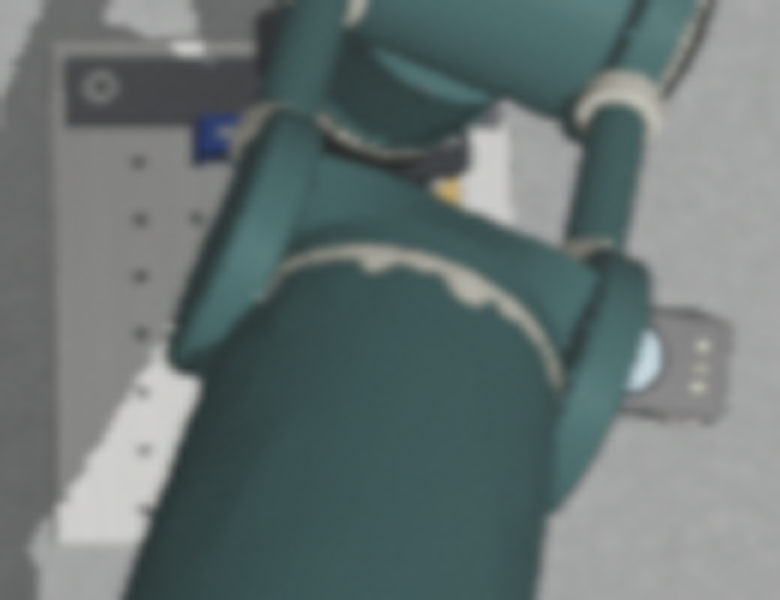

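View pics/s5c.png

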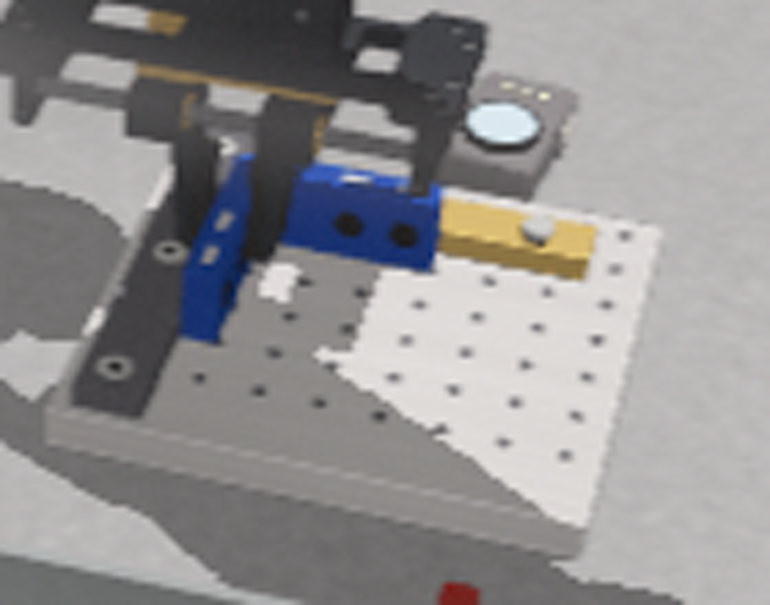

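Run:
```python
from h import *
P=lambda x,y,z:onz("side",300+x/5.5-.41,165+y/5.5-.41,z)
def yaw(a,b,z):
    d=(P(*a,z)-P(*b,z))[:2];return np.degrees(np.arctan2(d[1],d[0])).round(2)
print("holes",yaw((198,378),(565,455),.02),yaw((305,282),(567,455),.02))
print("leg foot",yaw((290,245),(433,270),.02),"leg top",yaw((305,168),(440,188),.056),"bar top in",yaw((440,247),(585,264),.032),"bar foot",yaw((437,264),(583,279),.02))
print("screw",P(538,230,.036))
# automatic: brass inner foot edge by mask
s=cv2.imread("pics/s5.png");h=cv2.cvtColor(s,cv2.COLOR_BGR2HSV)
for lab,f,u0,u1 in(("now","s5",382,404),("start","side0",352,400)):
    h=cv2.cvtColor(cv2.imread(f"pics/{f}.png"),cv2.COLOR_BGR2HSV);m=cv2.inRange(h,(15,80,40),(35,255,255))
    m[:160]=0;m[240:]=0
    us=np.arange(u0,u1);vs=[np.where(m[:,u])[0].max()+.5 for u in us]
    k=np.polyfit(us,vs,1);a,b=[onz("side",u,np.polyval(k,u),.02) for u in(u0,u1)];d=(a-b)[:2]
    print(lab,np.degrees(np.arctan2(d[1],d[0])),a,b,np.std(np.polyval(k,us)-vs))
```

```text
holes -0.55 -31.41
leg foot 1.39 leg top 3.33 bar top in 6.59 bar foot 8.02
screw [ 0.477033   -0.28707168  0.036     ]
now -1.0711664448056644 [ 0.51058688 -0.2800988   0.02      ] [ 0.45812712 -0.27911793  0.02      ] 0.29540567723384004
start -5.981507433211921 [ 0.58376499 -0.28069652  0.02      ] [ 0.4657644  -0.26833267  0.02      ] 0.28965275600638146
```

Call:
drive_tool(fingers=[0, 0, 0, 0, 0, 0, 0], translation=[[0, 0.03, 0], [0, 0, 0], [0, 0, 0], [0, 0, 0], [0, 0, 0], [0, 0, 0], [0, 0, 0]], turn=[0, 0, 0, 0, 0, 0, 0])

```text
clock: 18.0
position: [0.601, -0.2395, 0.0358]
tcp_rot: [0.71, 0.704, -0.0, -0.006]
contact_force: [-11.9, 14.7, 19.8]
finger_gap: 0.0157
```

Run:
```python
from h import *
np.set_printoptions(precision=4,suppress=True)
im={"side":grab_frame("side")[:,:,::-1].copy()}
s=state();print(s["position"],s["contact_force"],s["wrist_torque"],totool([0,0,0])[1],s["tcp_rot"],s["finger_gap"],abs(s["qvel"]).max())
h=cv2.cvtColor(im["side"],cv2.COLOR_BGR2HSV);m=cv2.inRange(h,(15,80,40),(35,255,255));m[:160]=0;m[240:]=0
us=np.arange(382,404);vs=[np.where(m[:,u])[0].max()+.5 for u in us];k=np.polyfit(us,vs,1)
a,b=[onz("side",u,np.polyval(k,u),.02) for u in(382,404)];d=a-b;print(np.degrees(np.arctan2(d[1],d[0])))
```

```text
[ 0.601  -0.2395  0.0358] [-11.1282  14.5978  20.4948] [ 2.0161  1.8582 -0.014 ] -0.5272625897198945 [ 0.7104  0.7038 -0.0004 -0.0059] 0.01524378617328104 0.0011800840172115417
-1.0711664448056644
```

```bash
python3 -c "
from workcell import *
print(close_job())"
```

```text
the job is handed in; nothing more can be done
None
```

I handed the job in at about 18 s of the 58 s allowed, with the square still gripped and pressed against both rail and bar. `close_job()` gives no verdict, so what follows are my own readings.

**What I did:** I pulled the top drawer out about 146 mm. I then gripped the square by its cross leg at 55 N, lifted it to about 0.235 m, carried it over and set it flat on the plate. I slid it onto the rail first, then along the rail against the bar until it stopped moving. The micrometer, wrench and magnifier were not knowingly touched. I did not re-measure them afterwards, though the magnifier looks unmoved in the last pictures.

**Last checks:**
- **Forces on the tool:** about 11 N from the rail, 15 N from the bar and 20 N upward from the plate. These are totals that include friction, not separate contact readings.
- **Seating:** the square stopped dead at y = -0.2395, within 1 mm of the home position worked out beforehand from the pictures. When I pushed further, the bar-side force rose from 8 to 15 N with no further travel.
- **Tilt and motion:** the tool leans about 0.012 rad (limit 0.04) and the arm was at rest.
- **Bar angle:** the side camera gave -1.07° for the bar against -0.5° for the plate's hole rows, about 0.01 rad (limit 0.02). At the start the bar read about -6°.

**Less certain:**
- The bar angle comes from only a short stretch of edge, so it may be off by about 1°.
- My hand-picked edge points for the long leg and bar disagreed, at 1° to 8°. I set them aside as poor picks.
- The arm hid the nest from the top camera, so I could only check the final fit from the side.

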